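Scoop clay beads into a bowl and hang up the scoop

ROBOT

A 7-joint arm with a two-finger parallel gripper is mounted at the origin on the work surface. World frame = base frame: x ahead of the robot, y to its left, z up, the work surface at z = 0. Lengths are in m, angles in degrees, forces in N, time in s.
With the tool pointing down it reaches from about 0.35 to 0.9 m from the base axis. Payload 7.2 kg.
Tool frame: the origin (TCP) lies midway between the tips of the shut fingers; the grasp point (between the pads) lies 19 mm behind it; z points along the fingers, y is the line along which they close (so a half turn about z gives the same grasp; the last joint's range is limited). The gripper opens to 85 mm and grips with 20 to 120 N. Pads are 22 mm wide; open, the fingers measure 114 mm over their backs; the gripper's body (76 mm by 85 mm) begins 54 mm behind the grasp point. The pads swing forward as they close: fully open they stand 13 mm farther back than shut.
Start: joints at [63.128, 23.554, -0.728, 91.456, 0.321, 64.991, -4.71], TCP at [0.244, -0.575, 0.231] pointing down, gripper open.
Joint ranges: [-169.25, 169.25], [-16.82, 113.86], [-84.01, 82.57], [7.8, 145.47], [-59.2, 239.2], [7.22, 106.19], [-163.78, 163.78]. Speed limits (degrees/s): [136.94, 136.94, 172.46, 172.46, 180, 180, 180].

INTERFACE

Orientations are given as a 3x3 rotation matrix whose columns are the frame's x, y, z axes.
In Python, from station import manip gives the robot as it stands.
- The arm moves only by the tool arm_command, never from a script. Its argument "targets" is a list of rows, each a list of 7 numbers: the turn, a rotation vector about the tool's x, y, z in rad, then the shift along the tool's x, y, z in mm, then the finger opening in mm, from 0 to 85.4. In form: [[wx, wy, wz, tx, ty, tz, jaw], ...]. A call has 1 to 20 rows; each row shifts and turns the commanded pose from where the row before left it, along the tool's axes as they then stand; what a row does not reach is not made up. A row lasts 1/8 s, in which the tool goes at most 62.5 mm and 10.7 degrees, less where a joint would pass 70% of its speed; a pose out of reach is approached as far as the arm can. A call is refused whole if a number of a shift passes 62.5 or a number of a turn 0.188, either way. A call with a gripper value outside its range is refused whole. The fingers move at their own pace and stop on an object; "force" is the grip in N (left out, the last holds). Time passes only in rows, so rows that do not move let the fingers close. It gives the time, the measured TCP pose, the force, the opening and the grip force at its end, in the units of the state.
- manip.state(): the state, without advancing time (a new reading comes with each control period).
- manip.get_image(name): name is "side" or "top"; returns a dict with "pixels" (480x640x3 uint8, red, green, blue), "fx", "fy", "cx", "cy" (pixels), "pose" (4x4, takes a point from camera to world coordinates). Camera axes: x right, y up, looking along -z (the intrinsics and any distortion apply to the point x, -y, -z); pixel columns grow to the right and rows downward; lengths in m; the calibration is good to about 2 mm. A picture is of the moment at which its call begins. There is no depth.
- manip.finish_job(): hands the job in; it is judged then, once.
The state is a dict: "time": time; "joint_positions": joint angles; "dq": joint speeds; "joint_efforts": joint torques, N m; "tcp_pos": TCP position; "ee_rot": TCP orientation; "wrist_force": force on the tool from outside, world axes, zero at the start; "ft_torque": the same for the moment, N m; "width": opening from 0.0 (shut) to 1.0 (fully open); "gripper_force": force on a finger pad.
Only numpy, scipy, OpenCV 4.12 (cv2) and the standard library are available. Lean on these libraries where they do the work, as an engineer would, in place of code of your own. Each camera call takes 0.05 s, during which the arm holds its last target. There are 200 camera calls.

TASK

Use the scoop to take beads from the low end of the sloping chute and tip at least four of the six into the white bowl, without touching the beads with the fingers and without spilling any onto the table. Then hang the scoop by its cross bar in the two-pronged hook: come in from the open end with the neck between the prongs, lower the bar into the throat, and let it hang still. Leave the cup, the paint bottle and the pencil case where they stand.

Things in the scene. Friction and masses are not known exactly. Their poses are not given: they have to be found in the camera images.
- chute: fixed plywood chute whose floor slopes down 25 degrees towards its own +x axis (own z is up); origin under its centre at table height. Straight channel 88 mm wide inside and 180 mm long up the slope, open at the high end, closed at the low end by a wall 75 mm high (square to the floor, 6 mm thick); side walls 40 mm high, 6 mm thick. The floor's high end is 98 mm above the table
- chute_low (a point): point on the middle of the chute's width where the floor's upper face meets the inner face of the low end wall, 22 mm above the table, 85 mm along the chute's +x from its origin
- bead0: round glazed, slippery clay bead, 24 mm across, 18 g; origin at its centre; starts with the others against the end wall of the chute's low end
- bead1: round glazed, slippery clay bead, 24 mm across, 18 g; origin at its centre; starts with the others against the end wall of the chute's low end
- bead2: round glazed, slippery clay bead, 24 mm across, 18 g; origin at its centre; starts with the others against the end wall of the chute's low end
- bead3: round glazed, slippery clay bead, 24 mm across, 18 g; origin at its centre; starts with the others against the end wall of the chute's low end
- bead4: round glazed, slippery clay bead, 24 mm across, 18 g; origin at its centre; starts with the others against the end wall of the chute's low end
- bead5: round glazed, slippery clay bead, 24 mm across, 18 g; origin at its centre; starts with the others against the end wall of the chute's low end
- scoop: loose metal scoop, about 170 g, starts flat on the table. Own +x points out of its mouth, z up, origin at the centre of the pan's underside. Pan 80 mm long, 76 mm wide, 2.5 mm sheet, back wall 36 mm high, sides sloping down to the open front. Straight wooden handle along x (14 mm wide, 18 mm high, x = -44 to -128 mm, axis 45 mm above the underside), then a 9 mm round neck to a cross bar
- scoop_grip (a point): middle of the wooden handle, on its axis: 86 mm behind the scoop's origin, 45 mm above its underside
- scoop_bar (a point): centre of the cross bar at the handle's end: a round bar 10 mm thick and 66 mm long across the handle (along the scoop's y); 165 mm behind the scoop's origin, 45 mm above its underside
- scoop_lip (a point): middle of the front edge of the pan, underside, 40 mm ahead of the scoop's origin
- hook: fixed steel stand with a hook of two parallel prongs pointing along its own +x, z up; origin at table height below the throat. Rubber-coated prongs 8 mm thick, 24 mm clear between them, tips turned up (top 272 mm above the table, 17 mm ahead of the throat point). Post 18 mm thick, 75 mm behind the throat, its ball top 302 mm high; base plate 12 mm thick, from 140 mm behind to 10 mm ahead of the throat, 130 mm wide
- hook_throat (a point): where the middle of the cross bar comes to rest: 263 mm above the table, midway between the prongs. The neck goes between the prongs and the bar lies across both, in a low place with about 14 mm of play along the prongs, between the upturned tips and a 6 mm rise towards the post
- bowl: loose white ceramic bowl, 160 mm across the rim, 62 mm high, wall 5 mm, 0.55 kg; origin under its centre. It and the cup stand in either order, one nearer the robot
- bowl_in (a point): centre of the bowl's inner floor
- water_cup: bystander: blue ceramic cup, 80 mm across, 85 mm high; origin under its centre
- paint_bottle: bystander: red paint bottle, 56 mm across, 130 mm high; origin under its centre
- pencil_case: bystander: green pencil case, 70 x 180 x 55 mm; origin under its centre
Not all that is in view belongs to the job. Several things have the shape of the scoop; the one meant has the colours described above.

How it is judged:
By the outcome, as a careful person would: the job done as asked, in the order asked, and still so for the second after the job is handed in, with the robot touching nothing.
It also fails if it takes over 72 s, if anything falls off the work surface, if the arm or the gripper's body presses on something with over 40 N, if the wrist force passes 120 N, or if a joint passes its speed limit or range.

## Working session

There is one attempt and no reset: what is moved stays moved. The work goes in short steps, Python scripts to look and compute and a tool call to move; the robot and the scene stay as the last step left them, time stands still between calls to the robot, and variables do not carry over. Pictures are saved under pics/ and viewed, at most 10 in all, crops included, and the job is handed in when it is done.

Besides the shell and the picture viewer there is one more tool, called after "Emit:" as name([rows], argument=value, ...), one row to a line, values as JSON. arm_command: Moves the arm, as the interface text tells. Its arguments: {"type":"object","properties":{"targets":{"type":"array"},"force":{"type":"number"}},"required":["targets"]}

```bash
ls; mkdir -p pics
python3 - <<'E'
from station import manip
import cv2,numpy as np
for n in("side","top"):
    g=manip.get_image(n); cv2.imwrite(f"pics/{n}0.png",g["pixels"][:,:,::-1])
    print(n,g["fx"],g["fy"],g["cx"],g["cy"],[k for k in g]); print(np.round(g["pose"],4))
s=manip.state(); print(s)
E
```

```text
pics
side 454.9758146503106 454.9758146503106 319.17527727961385 242.85436413470399 ['pixels', 'fx', 'fy', 'cx', 'cy', 'pose']
[[-0.975   0.1649 -0.1491  0.3442]
 [-0.2215 -0.6629  0.7152  0.707 ]
 [ 0.0191  0.7303  0.6828  0.8332]
 [ 0.      0.      0.      1.    ]]
top 572.1022761897841 572.1022761897841 323.6022521782444 233.9236799294137 ['pixels', 'fx', 'fy', 'cx', 'cy', 'pose']
[[ 8.0000e-04  9.9120e-01 -1.3220e-01  3.2500e-01]
 [-9.9980e-01  3.8000e-03  2.2000e-02  1.5400e-02]
 [ 2.2300e-02  1.3210e-01  9.9100e-01  1.4783e+00]
 [ 0.0000e+00  0.0000e+00  0.0000e+00  1.0000e+00]]
{'time': 0.1, 'joint_positions': array([63.12866657, 23.5956968 , -0.72800211, 91.5004059 ,  0.3199804 ,
       64.99092606, -4.7108757 ]), 'dq': array([ 0.00078148, -0.12418248, -0.0712557 , -0.08048789, -0.02968533,
        0.05294346, -0.04896481]), 'joint_efforts': array([ 2.41367467e-03, -6.01831126e+01,  6.84175920e-01, -3.00090373e+01,
        1.40940733e-02,  6.41309016e-03,  3.06867082e-05]), 'tcp_pos': array([ 0.24362825, -0.5750599 ,  0.23052611]), 'ee_rot': array([[ 9.20754862e-01,  3.90141056e-01, -6.63852343e-04],
       [ 3.90141610e-01, -9.20753911e-01,  1.32672296e-03],
       [-9.36355459e-05, -1.48058303e-03, -9.99998900e-01]]), 'wrist_force': array([-0.79856629,  0.05863451,  0.03751493]), 'ft_torque': array([-0.0374602 ,  0.02282503, -0.01628675]), 'gripper_force': 0.0, 'width': 1.0011931733316553}
```

View pics/top0.png

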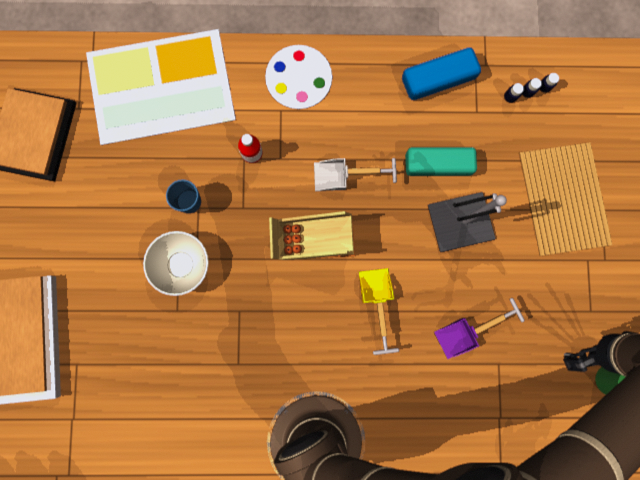

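View pics/side0.png

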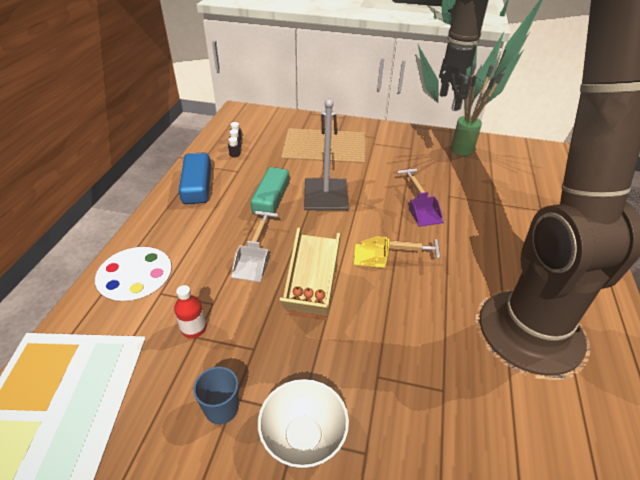

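Top view: the grey scoop is at (330,175), with its bar at (394,170) and its mouth to the left (+y). The chute's low end is at (272,238), the hook base at (463,222), the bowl at (176,263) and the cup at (183,196). The yellow and purple scoops are decoys. I'll zoom in for precise pixels.

```bash
cat > h.py <<'E'
import numpy as np, cv2
from station import manip
def ray(g,u,v):
    P=np.array(g["pose"]); d=np.array([(u-g["cx"])/g["fx"],-(v-g["cy"])/g["fy"],-1.])
    return P[:3,3],P[:3,:3]@d
def onz(g,u,v,z):
    o,d=ray(g,u,v); return o+d*(z-o[2])/d[2]
def tri(g1,p1,g2,p2):
    o1,d1=ray(g1,*p1);o2,d2=ray(g2,*p2)
    s=np.linalg.lstsq(np.c_[d1,-d2],o2-o1,rcond=None)[0]
    a,b=o1+s[0]*d1,o2+s[1]*d2
    return (a+b)/2,np.linalg.norm(a-b)
def proj(g,p):
    P=np.array(g["pose"]); q=P[:3,:3].T@(np.array(p)-P[:3,3])
    return g["cx"]+g["fx"]*q[0]/-q[2], g["cy"]-g["fy"]*q[1]/-q[2]
def crop(g,x0,y0,x1,y1,k,fn):
    im=cv2.resize(g["pixels"][y0:y1,x0:x1,::-1],None,fx=k,fy=k,interpolation=cv2.INTER_CUBIC)
    for x in range(-(-x0//20)*20,x1,20):
        cv2.putText(im,str(x),((x-x0)*k,8),0,.35,(255,255,255),1); im[::6,(x-x0)*k]=255
    for y in range(-(-y0//20)*20,y1,20):
        cv2.putText(im,str(y),(0,(y-y0)*k+4),0,.35,(255,255,255),1); im[(y-y0)*k,::6]=255
    cv2.imwrite(fn,im)
E
python3 - <<'E'
from h import *
t=manip.get_image("top"); s=manip.get_image("side")
crop(t,260,145,520,260,3,"pics/tc.png"); crop(s,225,90,355,320,2 if 0 else 2,"pics/sc.png")
# bowl / cup: masks
for n,g in(("top",t),):
    hsv=cv2.cvtColor(g["pixels"],cv2.COLOR_RGB2HSV)
    m=((hsv[...,1]<60)&(hsv[...,2]>110)).astype(np.uint8)
    m[:, :130]=0;m[:,225:]=0;m[:220]=0;m[310:]=0
    c=max(cv2.findContours(m,0,2)[0],key=cv2.contourArea)
    e=cv2.minEnclosingCircle(c); print("bowl",e,onz(g,*e[0],.062),e[1]/g["fx"]*1.41)
E
```

```text
bowl ((175.11557006835938, 262.48052978515625), 32.836429595947266) [0.44145255 0.35032102 0.062     ] 0.08092847670287315
```

View pics/tc.png

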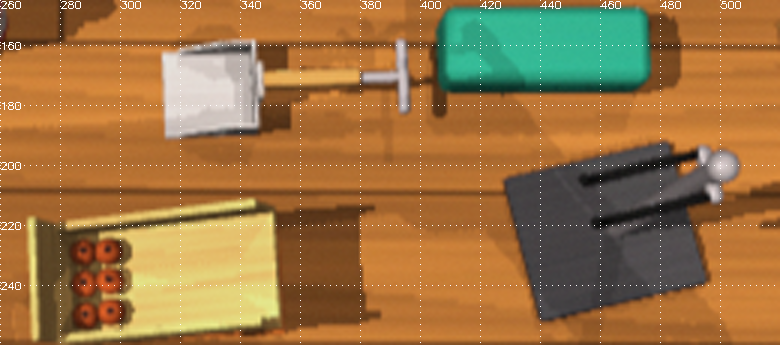

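View pics/sc.png

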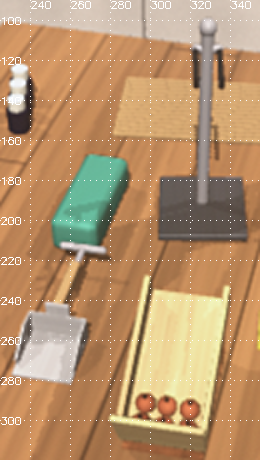

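Crops: scoop bar centre is near (394,170), with ends at (393.5,159) and (394.5,182). The handle runs (347,172)→(380,170.5), and the pan's front corners are (314,163) and (315,190). The prong tips are at (453,205) and (457,220), and the ball at (498,200). Now I'll convert these to world positions.

Run:
```python
from h import *
np.set_printoptions(precision=4,suppress=True)
t=manip.get_image("top"); s=manip.get_image("side")
o=lambda n,u,v,z:print(n,onz(t,u,v,z))
o("bar1",393.5,159,.045);o("bar2",394.5,182,.045);o("han1",347,172,.054);o("han2",380,170.6,.054)
o("lipL",314,163,.0);o("lipR",315,190,.0)
o("backL",345,159,.036);o("backR",346,188,.036)
o("tipL",453,205,.268);o("tipR",457,220,.268);o("rearL",492,196,.263);o("rearR",495,209.5,.263)
o("ball",500.5,200,.295)
for n,p in dict(b1=(428,204),b2=(440,252),b3=(496,239),b4=(484,192)).items(): o(n,*p,.012)
# chute: bead centres, walls
for n,p in dict(c1=(288,228),c2=(287.5,239.5),c3=(288,250),d1=(295.5,228),d2=(295.5,238.5),d3=(296,249)).items(): o(n,*p,.04)
o("floorhiL",351,215,.098);o("floorhiR",353,252,.098)
o("wallL",269,217,.09);o("wallR",271.5,258,.09)
o("sideL",344,212,.134);
print(tri(t,(288,228),s,(296,297)))
o("cup",183,196,.08); print("post ball tri",tri(t,(500.5,200),s,(324,103)))
print("tipL/R tri",tri(t,(453,205),s,(314,133)),tri(t,(457,220),s,(330.5,133)))
print("bar tri",tri(t,(393.5,159),s,(252.5,212)),tri(t,(394.5,182),s,(275,216)))
print("chute front wall top", tri(t,(269,217),s,(280,297)),tri(t,(271.5,258),s,(326,307)))
print("floor hi",tri(t,(351,215),s,(302,236)))
print("case end",onz(t,403,160,.055))
```

```text
bar1 [ 0.7119 -0.1967  0.045 ]
bar2 [ 0.6513 -0.1983  0.045 ]
han1 [ 0.6746 -0.0758  0.054 ]
han2 [ 0.6788 -0.1603  0.054 ]
lipL [0.7117 0.0082 0.    ]
lipR [0.6388 0.0053 0.    ]
backL [ 0.7135 -0.072   0.036 ]
backR [ 0.6369 -0.0742  0.036 ]
tipL [ 0.5506 -0.2911  0.268 ]
tipR [ 0.5178 -0.2988  0.268 ]
rearL [ 0.5718 -0.3783  0.263 ]
rearR [ 0.542  -0.3837  0.263 ]
ball [ 0.5568 -0.3857  0.295 ]
b1 [ 0.6006 -0.2902  0.012 ]
b2 [ 0.4746 -0.3185  0.012 ]
b3 [ 0.509  -0.4657  0.012 ]
b4 [ 0.6334 -0.4388  0.012 ]
c1 [0.5317 0.0738 0.04  ]
c2 [0.5023 0.0748 0.04  ]
c3 [0.4756 0.0733 0.04  ]
d1 [0.5318 0.0548 0.04  ]
d2 [0.5049 0.0546 0.04  ]
d3 [0.4782 0.0531 0.04  ]
floorhiL [ 0.5561 -0.0823  0.098 ]
floorhiR [ 0.4651 -0.0867  0.098 ]
wallL [0.5516 0.1186 0.09  ]
wallR [0.4507 0.1111 0.09  ]
sideL [ 0.5573 -0.0631  0.134 ]
(array([0.5279, 0.0731, 0.0517]), np.float64(0.004102227238226563))
cup [0.6049 0.3324 0.08  ]
post ball tri (array([ 0.5637, -0.3875,  0.2885]), np.float64(0.011090955825018324))
tipL/R tri (array([ 0.5636, -0.2943,  0.2512]), np.float64(0.019792573252788444)) (array([ 0.5265, -0.3022,  0.2531]), np.float64(0.012583215372407851))
bar tri (array([ 0.7164, -0.1963,  0.0435]), np.float64(0.007945159277481339)) (array([ 0.6549, -0.1987,  0.0402]), np.float64(0.004974948463581428))
chute front wall top (array([0.5492, 0.1179, 0.097 ]), np.float64(0.002500765792227681)) (array([0.4507, 0.1115, 0.0849]), np.float64(0.0009836133278302679))
floor hi (array([ 0.5544, -0.083 ,  0.0922]), np.float64(0.00524079942952003))
case end [ 0.7068 -0.2196  0.055 ]
```

Emit:
arm_command([
  [0,0,0,0,0,-55,85],
  [0,0,0,0,0,-55,85],
  [0,0,0,0,0,-55,85],
  [0,0,0,0,0,-45,85],
  [0,0,-0.172,0,0,0,85],
  [0,0,-0.172,0,0,0,85],
  [0,0,-0.172,0,0,0,85],
  [0,0,-0.172,0,0,0,85],
  [0,0,-0.172,0,0,0,85],
  [0,0,-0.172,0,0,0,85],
  [0,0,-0.172,0,0,0,85],
  [0,0,0,50,48,0,85],
  [0,0,0,50,48,0,85],
  [0,0,0,50,48,0,85],
  [0,0,0,50,48,0,85],
  [0,0,0,50,48,0,85],
  [0,0,0,50,48,0,85],
], force=120)

```text
time: 2.42
tcp_pos: [0.4951, -0.2947, 0.4415]
ee_rot: [[-0.034, 0.999, 0.0], [0.999, 0.034, -0.001], [-0.001, 0.0, -1.0]]
wrist_force: [0.9, -0.6, -0.8]
width: 0.994
gripper_force: 0.0
```

```bash
cat >> h.py <<'E'
from scipy.spatial.transform import Rotation as Ro
np.set_printoptions(precision=4,suppress=True)
def Rscoop(head,pitch,roll=0):  # pitch>0: mouth up
    return Ro.from_euler("ZYX",[head,-pitch,roll],degrees=True).as_matrix()
def Rtool(Rs,a):  # tool y = -scoop y, tool z leans a towards mouth
    return Rs@np.diag([1.,-1,-1])@Ro.from_euler("y",a,degrees=True).as_matrix()
def plan(p,R):
    s=manip.state(); R0=s["ee_rot"]; w=Ro.from_matrix(R0.T@R).as_rotvec(); d=np.array(p)-s["tcp_pos"]
    print("t",round(s["time"],2),"tcp",s["tcp_pos"],"F",s["wrist_force"],"w",round(s["width"],3))
    print(" turn",w,"rows>=",np.abs(w).max()/.18," shift pre-frame",R0.T@d*1e3," post-frame",R.T@d*1e3)
E
python3 - <<'E'
from h import *
R=Rtool(Rscoop(91.7,0),30); g=np.array([.679,-.119,.045]); z=R[:,2]
plan(g+z*(.019-.12),R)
plan(g+z*.019,R)
print(manip.state()["joint_positions"])
E
```

```text
t 2.42 tcp [ 0.4951 -0.2947  0.4415] F [ 0.8667 -0.6148 -0.8289] w 0.994
 turn [-0.0008  0.5241  0.0039] rows>= 2.911704100750806  shift pre-frame [119.1113 189.4201 308.9972]  post-frame [-50.8461 189.0214 327.4634]
t 2.42 tcp [ 0.4951 -0.2947  0.4415] F [ 0.8667 -0.6148 -0.8289] w 0.994
 turn [-0.0008  0.5241  0.0039] rows>= 2.911704100750806  shift pre-frame [179.1637 189.6322 412.8897]  post-frame [-50.8461 189.0214 447.4634]
[ 42.6751  14.7296 -22.0956  77.1162   5.5104  89.1741  23.0865]
```

Emit:
arm_command([
  [0,0.175,0,0,45,0,85],
  [0,0.175,0,0,45,0,85],
  [0,0.174,0,0,45,0,85],
  [0,0,0,-8,9,50,85],
  [0,0,0,-8,9,50,85],
  [0,0,0,-8,9,50,85],
  [0,0,0,-8,9,50,85],
  [0,0,0,-8,9,50,85],
  [0,0,0,-8,9,50,85],
  [0,0,0,0,0,0,85],
  [0,0,0,0,0,0,85],
])

```text
time: 3.8
tcp_pos: [0.6804, -0.1766, 0.1486]
ee_rot: [[-0.029, 1.0, 0.004], [0.869, 0.024, 0.495], [0.495, 0.018, -0.869]]
wrist_force: [1.3, -0.5, 0.2]
width: 0.996
gripper_force: 0.0
```

Run:
```python
from h import *
R=Rtool(Rscoop(91.7,0),30); g=np.array([.679,-.119,.045]); z=R[:,2]
plan(g+z*.019,R)
print(manip.state()["joint_positions"])
```

```text
t 3.8 tcp [ 0.6804 -0.1766  0.1486] F [ 1.2944 -0.5195  0.1993] w 0.996
 turn [0.0184 0.0062 0.0037] rows>= 0.10214909402405872  shift pre-frame [ -1.0714  -2.2488 137.4754]  post-frame [ -1.9251   0.2847 137.4842]
[ 43.1156  48.1861 -35.6897  73.7126  -2.896   72.4464  18.302 ]
```

Emit:
arm_command([
  [0.018,0.006,0.004,0,0,35,85],
  [0,0,0,-1,0,35,85],
  [0,0,0,-1,0,35,85],
  [0,0,0,0,0,22,85],
  [0,0,0,0,0,10,85],
  [0,0,0,0,0,0,85],
  [0,0,0,0,0,0,0],
  [0,0,0,0,0,0,0],
  [0,0,0,0,0,0,0],
  [0,0,0,0,0,0,0],
  [0,0,0,0,0,0,0],
  [0,0,0,0,0,0,0],
  [0,0,0,0,0,0,0],
  [0,0,0,0,0,0,0],
], force=100)

```text
time: 5.55
tcp_pos: [0.6784, -0.1091, 0.0274]
ee_rot: [[-0.025, 1.0, -0.016], [0.865, 0.03, 0.5], [0.5, -0.001, -0.866]]
wrist_force: [-0.9, -2.3, 5.2]
width: 0.148
gripper_force: 97.4
```

Run:
```python
from h import *
R=Rtool(Rscoop(91.7,0),30); g=np.array([.679,-.119,.045]); z=R[:,2]
plan(g+z*.019,R)
t=manip.get_image("top"); crop(t,290,140,420,230,6,"pics/t2.png")
for p in([.6753,.0068,0],[.6816,-.1975,.045],g): print(proj(t,p))
```

```text
t 5.55 tcp [ 0.6784 -0.1091  0.0274] F [-0.9203 -2.3328  5.2392] w 0.148
 turn [-0.001  -0.0003 -0.0003] rows>= 0.0055996143475292495  shift pre-frame [ 0.1869  0.2902 -1.2195]  post-frame [ 0.1864  0.2915 -1.2192]
(np.float64(314.46999840191984), np.float64(176.44852372754946))
(np.float64(393.9887036091052), np.float64(170.47780052632714))
(np.float64(363.5470276402058), np.float64(171.27620679238044))
```

View pics/t2.png

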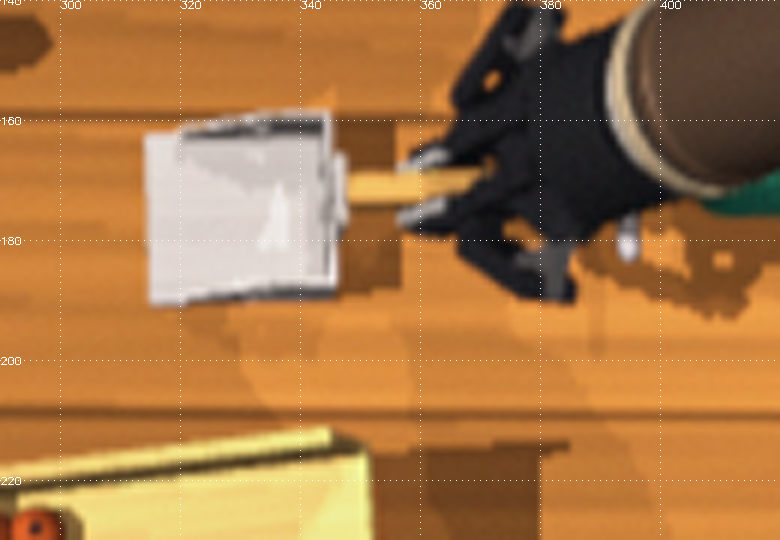

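The scoop is gripped across its wooden handle, with pads at about (358–365,165–178). Its lip (314,176) and bar (394,180) haven't moved. Next I'll lift and plan the chute entry.

```bash
cat >> h.py <<'E'
# scoop frame in tool frame, from the grasp state
_R0=np.array([[-0.025,1.0,-0.016],[0.865,0.03,0.5],[0.5,-0.001,-0.866]]); _R0=Ro.from_matrix(_R0).as_matrix()
RTS=_R0.T@Rscoop(91.7,0)
PTS=_R0.T@(np.array([.6765,-.0332,0])-np.array([.6784,-.1091,.0274]))
LIP=np.array([.04,0,0]); BAR=np.array([-.165,0,.045])
def toolfor(pt,P,Rs):   # tool pose putting scoop point pt at world P
    R=Rs@RTS.T; return np.array(P)-Rs@np.array(pt)-R@PTS, R
def where(pt):
    s=manip.state(); R=np.array(s["ee_rot"]); return s["tcp_pos"]+R@(PTS+RTS@np.array(pt))
H=93.3; C=np.array([.503,.0785,.022]); RC=Rscoop(H,-25); ex,nz=RC[:,0],RC[:,2]
E
python3 - <<'E'
from h import *
plan(*toolfor(LIP,C-.105*ex+.07*nz,Rscoop(H,-26)))
print(toolfor(LIP,C-.105*ex+.07*nz,Rscoop(H,-26)))
E
```

```text
t 5.6 tcp [ 0.6784 -0.109   0.0274] F [-0.953  -3.2394  5.3106] w 0.148
 turn [ 0.0081 -0.4539 -0.0263] rows>= 2.521620069264369  shift pre-frame [ 119.1893 -165.8844 -136.3777]  post-frame [  51.8168 -164.8782 -174.5072]
(array([ 0.5117, -0.079 ,  0.2053]), array([[-0.057 ,  0.9984, -0.0051],
       [ 0.9959,  0.0572,  0.0699],
       [ 0.07  , -0.0011, -0.9975]]))
```

Emit:
arm_command([
  [0,0,0,10,0,-17,0],
  [0,0,0,20,0,-35,0],
  [0,0,0,20,0,-35,0],
  [0,0,0,20,0,-35,0],
  [0,0,0,20,0,-35,0],
  [0,0,0,10,0,-17,0],
  [0,0,0,0,0,0,0],
  [0,0,0,0,0,0,0],
], force=120)

```text
time: 6.6
tcp_pos: [0.6777, -0.1093, 0.2258]
ee_rot: [[-0.024, 1.0, -0.019], [0.865, 0.03, 0.5], [0.501, -0.004, -0.866]]
wrist_force: [-0.6, -0.4, -2.2]
width: 0.147
gripper_force: 117.0
```

Run:
```python
from h import *
plan(*toolfor(LIP,C-.105*ex+.07*nz,Rscoop(H,-26)))
```

```text
t 6.6 tcp [ 0.6777 -0.1093  0.2258] F [-0.5759 -0.4073 -2.2045] w 0.147
 turn [ 0.0052 -0.4544 -0.0266] rows>= 2.524191023811815  shift pre-frame [  19.9768 -164.9151   36.0862]  post-frame [  38.2087 -163.9697   23.5014]
```

Emit:
arm_command([
  [0.002,-0.152,-0.009,0,0,0,0],
  [0.002,-0.151,-0.009,0,0,0,0],
  [0.001,-0.151,-0.009,0,0,0,0],
  [0,0,0,8,-33,5,0],
  [0,0,0,8,-33,5,0],
  [0,0,0,8,-33,5,0],
  [0,0,0,8,-33,5,0],
  [0,0,0,6,-32,3,0],
  [0,0,0,0,0,0,0],
  [0,0,0,0,0,0,0],
])

```text
time: 7.85
tcp_pos: [0.5127, -0.0795, 0.2066]
ee_rot: [[-0.057, 0.998, -0.003], [0.996, 0.057, 0.071], [0.071, 0.001, -0.998]]
wrist_force: [0.4, 0.3, -1.6]
width: 0.143
gripper_force: 117.5
```

Run:
```python
from h import *
plan(*toolfor(LIP,C-.105*ex+.07*nz,Rscoop(H,-26)))
plan(*toolfor(LIP,C-.105*ex+.005*nz,Rscoop(H,-26)))
t=manip.get_image("top"); crop(t,260,200,380,270,6,"pics/t3.png")
for y in(-.038,.038): print(proj(t,where([.04,y,0])),proj(t,where([-.04,y,.036])))
```

```text
t 7.85 tcp [ 0.5127 -0.0795  0.2066] F [ 0.4301  0.3359 -1.5524] w 0.143
 turn [ 0.0022 -0.0005 -0.    ] rows>= 0.012343128158998589  shift pre-frame [ 0.4123 -0.9779  1.3464]  post-frame [ 0.413  -0.9749  1.3484]
t 7.85 tcp [ 0.5127 -0.0795  0.2066] F [ 0.4301  0.3359 -1.5524] w 0.143
 turn [ 0.0022 -0.0005 -0.    ] rows>= 0.012343128158998589  shift pre-frame [-31.1472  -1.0272  58.1707]  post-frame [-31.1157  -0.8987  58.1897]
(np.float64(311.2846924179291), np.float64(216.5793040273013)) (np.float64(336.0263774716739), np.float64(210.54827604575885))
(np.float64(313.0115101502915), np.float64(248.24324447952958)) (np.float64(338.0273416271608), np.float64(243.7667166260969))
```

View pics/t3.png

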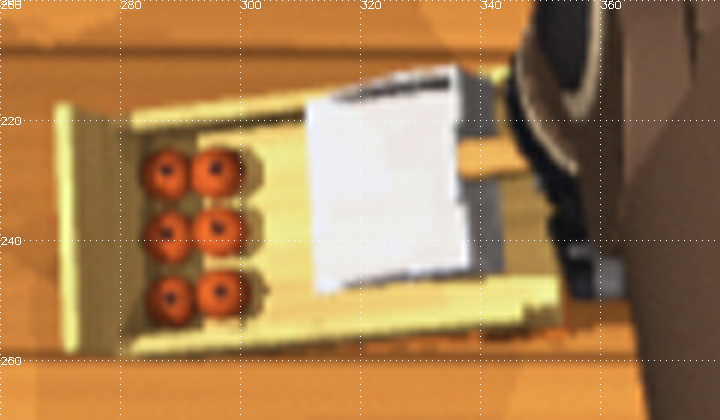

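The lip edge runs (311,217)–(313,249), as predicted, and is centred over the channel. All six beads are in two rows at u = 287 and 295. I'll descend now.

Emit:
arm_command([
  [0,0,0,-8,-1,15,0],
  [0,0,0,-8,0,15,0],
  [0,0,0,-8,0,15,0],
  [0,0,0,-7,0,13,0],
  [0,0,0,0,0,0,0],
  [0,0,0,0,0,0,0],
])

```text
time: 8.65
tcp_pos: [0.5135, -0.1058, 0.1474]
ee_rot: [[-0.058, 0.998, -0.002], [0.996, 0.058, 0.07], [0.07, 0.002, -0.998]]
wrist_force: [-0.0, 0.1, -0.3]
width: 0.145
gripper_force: 117.4
```

Emit:
arm_command([
  [0,0,0,-0.9,0,1.8,0],
  [0,0,0,0,0,0,0],
])

```text
time: 8.9
tcp_pos: [0.5135, -0.1068, 0.1457]
ee_rot: [[-0.058, 0.998, -0.002], [0.996, 0.058, 0.07], [0.07, 0.002, -0.998]]
wrist_force: [-0.7, -0.3, -1.5]
width: 0.147
gripper_force: 117.4
```

Run:
```python
from h import *
l=where(LIP)-C; print("along,normal",l@ex,l@nz,l@RC[:,1])
plan(*toolfor(LIP,C-.105*ex+.0*nz,Rscoop(H,-26)))
```

```text
along,normal -0.1050645080778409 0.0041870675874610686 -0.0003590962771312361
t 8.9 tcp [ 0.5135 -0.1068  0.1457] F [-0.7218 -0.3439 -1.4702] w 0.147
 turn [0.0034 0.0003 0.0006] rows>= 0.019079452188583312  shift pre-frame [-1.9961 -0.138   3.7157]  post-frame [-1.9972 -0.1241  3.7156]
```

Still no contact. I'll lower gently until the force rises.

Emit:
arm_command([
  [0.003,0,0,-1,0,2,0],
  [0,0,0,0,0,0,0],
  [0,0,0,0,0,0,0],
])

```text
time: 9.28
tcp_pos: [0.5133, -0.1077, 0.1433]
ee_rot: [[-0.057, 0.998, -0.005], [0.996, 0.058, 0.07], [0.07, -0.001, -0.998]]
wrist_force: [-0.6, -0.5, -1.6]
width: 0.143
gripper_force: 117.4
```

Emit:
arm_command([
  [0,0,0,-0.7,0,1.5,0],
  [0,0,0,0,0,0,0],
  [0,0,0,0,0,0,0],
])

```text
time: 9.65
tcp_pos: [0.5134, -0.1083, 0.1417]
ee_rot: [[-0.057, 0.998, -0.005], [0.996, 0.058, 0.07], [0.07, -0.001, -0.998]]
wrist_force: [-0.3, -0.2, -1.9]
width: 0.145
gripper_force: 117.5
```

Emit:
arm_command([
  [0,0,0,-0.7,0,1.5,0],
  [0,0,0,0,0,0,0],
  [0,0,0,0,0,0,0],
])

```text
time: 10.02
tcp_pos: [0.5137, -0.1089, 0.1406]
ee_rot: [[-0.057, 0.998, -0.005], [0.996, 0.057, 0.07], [0.07, -0.001, -0.998]]
wrist_force: [-0.1, -0.6, 6.0]
width: 0.148
gripper_force: 118.2
```

Emit:
arm_command([
  [0,0,0,-0.7,0,1.5,0],
  [0,0,0,0,0,0,0],
  [0,0,0,0,0,0,0],
])

```text
time: 10.4
tcp_pos: [0.514, -0.1093, 0.1397]
ee_rot: [[-0.057, 0.998, -0.004], [0.996, 0.057, 0.07], [0.07, -0.0, -0.998]]
wrist_force: [-0.8, -0.2, 10.6]
width: 0.143
gripper_force: 118.9
```

Emit:
arm_command([
  [0,0,0,7,0,3.9,0],
  [0,0,0,7,0,3.9,0],
  [0,0,0,7,0,3.9,0],
  [0,0,0,7,0,3.9,0],
  [0,0,0,7,0,3.9,0],
  [0,0,0,7,0,3.9,0],
  [0,0,0,0,0,0,0],
])

```text
time: 11.28
tcp_pos: [0.5125, -0.065, 0.1193]
ee_rot: [[-0.058, 0.998, -0.002], [0.996, 0.058, 0.071], [0.071, 0.002, -0.997]]
wrist_force: [3.0, 1.4, 5.8]
width: 0.143
gripper_force: 118.2
```

Emit:
arm_command([
  [0,0,0,3.5,0,1.95,0],
  [0,0,0,3.5,0,1.95,0],
  [0,0,0,3.5,0,1.95,0],
  [0,0,0,3.5,0,1.95,0],
  [0,0,0,3.5,0,1.95,0],
])

```text
time: 11.9
tcp_pos: [0.512, -0.0483, 0.1113]
ee_rot: [[-0.056, 0.998, -0.001], [0.996, 0.056, 0.069], [0.069, 0.003, -0.998]]
wrist_force: [1.8, -3.0, 12.7]
width: 0.145
gripper_force: 119.2
```

Run:
```python
from h import *
l=where(LIP)-C; print("along,normal",l@ex,l@nz,l@RC[:,1], manip.state()["wrist_force"])
t=manip.get_image("top"); crop(t,260,200,380,270,6,"pics/t4.png")
```

```text
along,normal -0.03759542912053997 -0.0022750050250600444 -0.0024985129924194973 [ 1.7811 -2.9857 12.6756]
```

View pics/t4.png

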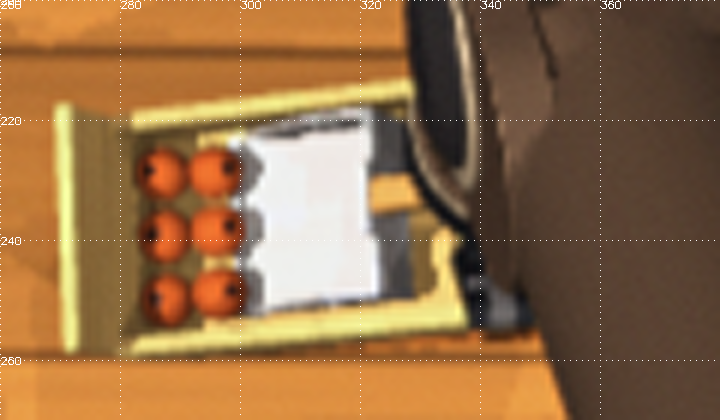

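The lip is now under the edge of the back row (u≈298), and the beads have turned but still sit in the channel. I'll keep going to the wall.

Emit:
arm_command([
  [0,0,0,2.6,-0.4,1.46,0],
  [0,0,0,2.6,-0.4,1.46,0],
  [0,0,0,2.6,-0.4,1.46,0],
  [0,0,0,2.6,-0.3,1.46,0],
  [0,0,0,2.6,0,1.46,0],
  [0,0,0,0,0,0,0],
])

```text
time: 12.7
tcp_pos: [0.5099, -0.0345, 0.1049]
ee_rot: [[-0.057, 0.998, -0.0], [0.996, 0.057, 0.07], [0.07, 0.004, -0.998]]
wrist_force: [2.2, -1.2, 11.0]
width: 0.144
gripper_force: 118.9
```

Emit:
arm_command([
  [0,0,0,2.6,0,1.46,0],
  [0,0,0,2.6,0,1.46,0],
  [0,0,0,2.6,0,1.46,0],
  [0,0,0,0,0,0,0],
])

```text
time: 13.2
tcp_pos: [0.5103, -0.0304, 0.1028]
ee_rot: [[-0.054, 0.999, 0.002], [0.996, 0.054, 0.065], [0.065, 0.005, -0.998]]
wrist_force: [-2.3, -14.0, 30.2]
width: 0.144
gripper_force: 121.6
```

Run:
```python
from h import *
l=where(LIP)-C; print("along,normal",l@ex,l@nz,l@RC[:,1], manip.state()["wrist_force"])
```

```text
along,normal -0.017750520748968237 -0.002960204908661646 -0.002152429394578357 [ -2.2848 -13.9779  30.2376]
```

Emit:
arm_command([
  [0,0,0,0.7,0,-1.3,0],
  [0,0,0,2.6,0,1.46,0],
  [0,0,0,2.6,0,1.46,0],
  [0,0,0,0,0,0,0],
])

```text
time: 13.7
tcp_pos: [0.5084, -0.0206, 0.0993]
ee_rot: [[-0.057, 0.998, -0.002], [0.996, 0.057, 0.07], [0.07, 0.002, -0.998]]
wrist_force: [1.8, -2.3, 7.6]
width: 0.143
gripper_force: 118.3
```

Run:
```python
from h import *
l=where(LIP)-C; print("along,normal",l@ex,l@nz,l@RC[:,1], manip.state()["wrist_force"])
```

```text
along,normal -0.007210280358883454 -0.0013435822033181625 -0.00038015926250693636 [ 1.7541 -2.2555  7.5904]
```

Emit:
arm_command([
  [0,0,0,2.2,0,1.2,0],
  [0,0,0,2.2,0,1.2,0],
  [0,0,0,0,0,0,0],
])

```text
time: 14.08
tcp_pos: [0.5079, -0.016, 0.097]
ee_rot: [[-0.057, 0.998, -0.002], [0.996, 0.057, 0.07], [0.07, 0.002, -0.998]]
wrist_force: [1.4, -1.5, 5.0]
width: 0.147
gripper_force: 118.4
```

Run:
```python
from h import *
l=where(LIP)-C; print("along,normal",l@ex,l@nz,l@RC[:,1], manip.state()["wrist_force"])
t=manip.get_image("top"); crop(t,260,200,380,270,6,"pics/t5.png")
```

```text
along,normal -0.0020272110281926554 -0.0013972612249292882 -1.9578872036302267e-05 [ 1.3625 -1.4707  4.9524]
```

View pics/t5.png

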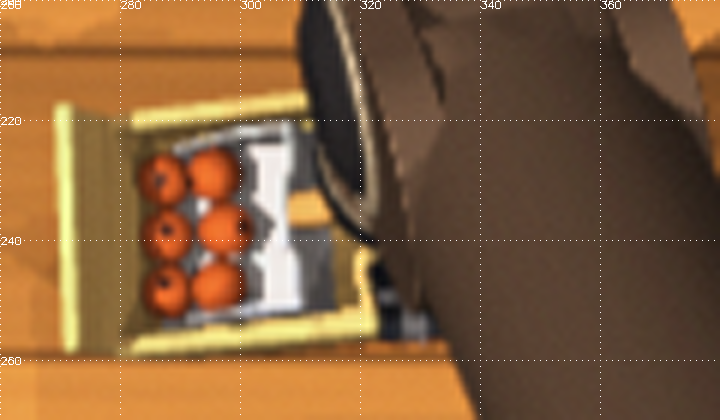

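All six beads are on the pan (u 285–300), with the lip 2 mm from the wall. I'll tilt up with the lip following the wall, keeping the neck clear of the floor's high end.

```bash
cat >> h.py <<'E'
def rows(way,pt,dp=1):  # way: list of (P,Rs,n) for scoop point pt; prints rows (mid-frame shifts)
    s=manip.state(); p,R=s["tcp_pos"],np.array(s["ee_rot"])
    P0=where(pt); Rs0=R@RTS
    for P,Rs,n in way:
        dw=Ro.from_matrix(Rs0.T@Rs).as_rotvec()
        for i in range(1,n+1):
            f=i/n; q,Q=toolfor(pt,P0+f*(np.array(P)-P0),Rs0@Ro.from_rotvec(dw*f).as_matrix())
            w=Ro.from_matrix(R.T@Q).as_rotvec(); M=R@Ro.from_rotvec(w/2).as_matrix()
            print([round(float(x),3) for x in w]+[round(float(x),dp) for x in M.T@(q-p)*1e3]+[0]); p,R=q,Q
        P0,Rs0=np.array(P),Rs
        print("--")
E
python3 - <<'E'
from h import *
f=lambda a,h:C+a*ex+h*nz
rows([(f(-.003,.019),Rscoop(H,-15),4),(f(-.004,.036),Rscoop(H,-5),4),(f(-.004,.051),Rscoop(H,0),3),(f(-.005,.070),Rscoop(H,6),4),(f(-.006,.10),Rscoop(H,14),4)],LIP)
E
```

```text
[0.001, 0.048, -0.0, -1.6, 0.1, -0.4, 0]
[0.001, 0.048, -0.0, -1.3, 0.1, -0.2, 0]
[0.001, 0.048, -0.0, -1.1, 0.1, -0.1, 0]
[0.001, 0.048, -0.0, -0.9, 0.1, 0.0, 0]
--
[0.0, 0.044, -0.0, -1.0, 0.0, 0.4, 0]
[0.0, 0.044, -0.0, -0.8, 0.0, 0.5, 0]
[0.0, 0.044, -0.0, -0.7, 0.0, 0.7, 0]
[0.0, 0.044, -0.0, -0.5, 0.0, 0.8, 0]
--
[0.0, 0.029, -0.0, 1.5, -0.0, -0.6, 0]
[0.0, 0.029, -0.0, 1.6, -0.0, -0.5, 0]
[0.0, 0.029, -0.0, 1.7, -0.0, -0.4, 0]
--
[0.0, 0.026, -0.0, 1.6, -0.0, -0.6, 0]
[0.0, 0.026, -0.0, 1.7, -0.0, -0.5, 0]
[0.0, 0.026, -0.0, 1.8, -0.0, -0.4, 0]
[0.0, 0.026, -0.0, 1.9, -0.0, -0.3, 0]
--
[0.0, 0.035, -0.0, 3.7, -0.0, -0.7, 0]
[0.0, 0.035, -0.0, 3.8, -0.0, -0.5, 0]
[0.0, 0.035, -0.0, 3.9, -0.0, -0.3, 0]
[0.0, 0.035, -0.0, 4.0, -0.0, -0.0, 0]
--
```

Emit:
arm_command([
  [0,0.048,0,-1.2,0.1,-1.9,0],
  [0,0.048,0,-1.3,0.1,-0.2,0],
  [0,0.048,0,-1.1,0.1,-0.1,0],
  [0,0.048,0,-0.9,0.1,0,0],
  [0,0.044,0,-1.0,0,0.4,0],
  [0,0.044,0,-0.8,0,0.5,0],
  [0,0,0,0,0,0,0],
])

```text
time: 15.0
tcp_pos: [0.5067, -0.0233, 0.0955]
ee_rot: [[-0.051, 0.998, -0.022], [0.938, 0.055, 0.342], [0.343, -0.003, -0.939]]
wrist_force: [-0.4, -0.3, -2.0]
width: 0.138
gripper_force: 117.5
```

Run:
```python
from h import *
l=where(LIP)-C; print("along,normal",l@ex,l@nz,l@RC[:,1], manip.state()["wrist_force"])
f=lambda a,h:C+a*ex+h*nz
rows([(f(-.004,.037),Rscoop(H,-5),3),(f(-.004,.053),Rscoop(H,0),3),(f(-.005,.072),Rscoop(H,6),4),(f(-.006,.10),Rscoop(H,14),4)],LIP)
```

```text
along,normal -0.004328846399623712 0.027187275716647717 0.0016280977447429912 [-0.4228 -0.323  -2.0443]
[-0.0, 0.029, -0.001, 0.1, 0.6, 0.3, 0]
[-0.0, 0.029, -0.001, 0.1, 0.6, 0.4, 0]
[-0.0, 0.029, -0.001, 0.2, 0.6, 0.4, 0]
--
[0.0, 0.029, -0.0, 1.8, -0.0, -0.8, 0]
[0.0, 0.029, -0.0, 1.9, -0.0, -0.7, 0]
[0.0, 0.029, -0.0, 1.9, -0.0, -0.6, 0]
--
[0.0, 0.026, -0.0, 1.6, -0.0, -0.6, 0]
[0.0, 0.026, -0.0, 1.7, -0.0, -0.5, 0]
[0.0, 0.026, -0.0, 1.8, -0.0, -0.4, 0]
[0.0, 0.026, -0.0, 1.9, -0.0, -0.3, 0]
--
[0.0, 0.035, -0.0, 3.2, -0.0, -0.5, 0]
[0.0, 0.035, -0.0, 3.3, -0.0, -0.3, 0]
[0.0, 0.035, -0.0, 3.4, -0.0, -0.0, 0]
[0.0, 0.035, -0.0, 3.5, -0.0, 0.2, 0]
--
```

Emit:
arm_command([
  [0,0.029,0,0.1,0.6,0.3,0],
  [0,0.029,0,0.1,0.6,0.3,0],
  [0,0.029,0,0.2,0.6,0.3,0],
  [0,0.029,0,1.8,0,-0.8,0],
  [0,0.029,0,1.9,0,-0.7,0],
  [0,0.029,0,1.9,0,-0.6,0],
  [0,0.026,0,1.6,0,-0.6,0],
  [0,0.026,0,1.7,0,-0.5,0],
  [0,0.026,0,1.8,0,-0.4,0],
  [0,0.026,0,1.9,0,-0.3,0],
  [0,0.035,0,3.2,0,-0.5,0],
  [0,0.035,0,3.3,0,-0.3,0],
  [0,0.035,0,3.4,0,0,0],
  [0,0.035,0,3.5,0,0.2,0],
  [0,0,0,0,0,0,0],
  [0,0,0,0,0,0,0],
])

```text
time: 17.0
tcp_pos: [0.5079, -0.0021, 0.1144]
ee_rot: [[-0.041, 0.998, -0.041], [0.718, 0.058, 0.694], [0.695, -0.001, -0.719]]
wrist_force: [-0.4, -0.2, -2.2]
width: 0.143
gripper_force: 117.5
```

Run:
```python
from h import *
l=where(LIP)-C; print("along,normal",l@ex,l@nz,l@RC[:,1], manip.state()["wrist_force"],manip.state()["joint_positions"])
t=manip.get_image("top")["pixels"]; h=cv2.cvtColor(t,cv2.COLOR_RGB2HSV)
m=((h[...,0]<12)&(h[...,1]>190)&(h[...,2]>90)).astype(np.uint8); m[:200]=0;m[270:]=0
n,_,st,ce=cv2.connectedComponentsWithStats(m)
print([(tuple(c.round(1)),a[4]) for c,a in zip(ce[1:],st[1:]) if a[4]>8])
p=where(LIP); print(p,proj(manip.get_image("top"),p))
rows([(p+[0,0,.12],Rscoop(H,16),6)],LIP)
```

```text
along,normal -0.004910626940018627 0.10126474665889876 -0.0006860864915774431 [-0.3987 -0.2394 -2.1874] [ 54.5924  44.1564 -48.4312 105.9525 -13.067   55.2664  23.8591]
[((np.float64(290.2), np.float64(234.0)), np.int32(333))]
[0.5014 0.1169 0.1159] (np.float64(268.61076947383157), np.float64(235.90712099742908))
[0.0, 0.006, 0.0, 13.4, -0.0, -13.8, 0]
[0.0, 0.006, 0.0, 13.5, -0.0, -13.8, 0]
[0.0, 0.006, 0.0, 13.6, -0.0, -13.7, 0]
[0.0, 0.006, 0.0, 13.7, -0.0, -13.6, 0]
[0.0, 0.006, 0.0, 13.8, -0.0, -13.5, 0]
[0.0, 0.006, 0.0, 13.9, -0.0, -13.4, 0]
--
```

Emit:
arm_command([
  [0,0.006,0,5,0,-5,0],
  [0,0.006,0,10,0,-10,0],
  [0,0.006,0,10,0,-10,0],
  [0,0.006,0,10,0,-10,0],
  [0,0.006,0,10,0,-10,0],
  [0,0,0,4,0,-4,0],
  [0,0,0,0,0,0,0],
  [0,0,0,0,0,0,0],
])

```text
time: 18.1
tcp_pos: [0.5077, -0.002, 0.1833]
ee_rot: [[-0.039, 0.998, -0.042], [0.697, 0.058, 0.715], [0.716, -0.002, -0.698]]
wrist_force: [1.0, -0.4, -2.3]
width: 0.146
gripper_force: 117.5
```

Run:
```python
from h import *
p=where(LIP); print(p,manip.state()["wrist_force"])
rows([(np.array([.442,.330,p[2]]),Rscoop(H,16),1)],LIP)
t=manip.get_image("top"); h=cv2.cvtColor(t["pixels"],cv2.COLOR_RGB2HSV)
m=((h[...,0]<12)&(h[...,1]>190)&(h[...,2]>90)).astype(np.uint8); m[:200]=0;m[270:]=0
n,_,st,ce=cv2.connectedComponentsWithStats(m)
print([(tuple(c.round(1)),a) for c,a in zip(ce[1:],st[1:]) if a[4]>8], proj(t,p),proj(t,where([-.02,0,.01])))
```

```text
[0.5013 0.1168 0.1883] [ 1.0498 -0.4231 -2.3298]
[-0.0, 0.005, -0.001, 150.1, -46.8, 155.7, 0]
--
[((np.float64(289.4), np.float64(230.2)), array([280, 216,  20,  29, 369], dtype=int32))] (np.float64(266.3496901045761), np.float64(231.8652208184197)) (np.float64(293.01643824591383), np.float64(230.8709676436154))
```

Emit:
arm_command([
  [0,0,0,5,-2,5,0],
  [0,0,0,12,-4,13,0],
  [0,0,0,18,-5,19,0],
  [0,0,0,20,-6,21,0],
  [0,0,0,20,-6,21,0],
  [0,0,0,20,-6,21,0],
  [0,0,0,18,-6,19,0],
  [0,0,0,14,-4,14,0],
  [0,0,0,10,-3,10,0],
  [0,0,0,7,-3,7,0],
  [0,0,0,4,-1,4,0],
  [0,0,0,2,-1,2,0],
  [0,0,0,0,0,0,0],
  [0,0,0,0,0,0,0],
])

```text
time: 19.9
tcp_pos: [0.4489, 0.211, 0.1822]
ee_rot: [[-0.039, 0.998, -0.041], [0.697, 0.057, 0.715], [0.716, -0.001, -0.698]]
wrist_force: [-0.5, 0.2, -2.0]
width: 0.144
gripper_force: 117.5
```

Run:
```python
from h import *
p=where(LIP); print(p,manip.state()["wrist_force"],manip.state()["joint_positions"])
b=np.array([.442,.330,0])
rows([(b+[0,0,.13],Rscoop(H,9),4),(b+[0,0,.085],Rscoop(H,0),4),(b+[0,0,.065],Rscoop(H,-8),4),(b+[0,0,.06],Rscoop(H,-30),8)],LIP)
t=manip.get_image("top"); h=cv2.cvtColor(t["pixels"],cv2.COLOR_RGB2HSV)
m=((h[...,0]<12)&(h[...,1]>190)&(h[...,2]>90)).astype(np.uint8); m[:200]=0;m[310:]=0
n,_,st,ce=cv2.connectedComponentsWithStats(m)
print([(tuple(c.round(1)),a) for c,a in zip(ce[1:],st[1:]) if a[4]>8], proj(t,p),proj(t,where([-.02,0,.01])))
```

```text
[0.4426 0.3298 0.1872] [-0.5376  0.2022 -1.9866] [ 45.6469  33.5807 -59.9755 119.0332 -26.3041  40.9642  14.6085]
[0.0, -0.029, -0.0, -7.7, -0.1, 7.6, 0]
[0.0, -0.029, -0.0, -7.4, -0.1, 7.9, 0]
[0.0, -0.029, -0.0, -7.0, -0.1, 8.2, 0]
[0.0, -0.029, -0.0, -6.7, -0.1, 8.5, 0]
--
[-0.0, -0.039, 0.0, -3.7, 0.0, 5.5, 0]
[-0.0, -0.039, 0.0, -3.3, 0.0, 5.7, 0]
[-0.0, -0.039, 0.0, -3.0, 0.0, 6.0, 0]
[-0.0, -0.039, 0.0, -2.6, 0.0, 6.2, 0]
--
[-0.0, -0.035, 0.0, 0.4, 0.0, 1.3, 0]
[-0.0, -0.035, 0.0, 0.6, 0.0, 1.4, 0]
[-0.0, -0.035, 0.0, 0.7, 0.0, 1.5, 0]
[-0.0, -0.035, 0.0, 0.9, 0.0, 1.6, 0]
--
[-0.0, -0.048, 0.0, 3.7, -0.0, -3.6, 0]
[-0.0, -0.048, 0.0, 3.7, -0.0, -3.6, 0]
[-0.0, -0.048, 0.0, 3.8, -0.0, -3.6, 0]
[-0.0, -0.048, 0.0, 3.8, -0.0, -3.5, 0]
[-0.0, -0.048, 0.0, 3.8, -0.0, -3.5, 0]
[-0.0, -0.048, 0.0, 3.8, -0.0, -3.5, 0]
[-0.0, -0.048, 0.0, 3.9, -0.0, -3.5, 0]
[-0.0, -0.048, 0.0, 3.9, -0.0, -3.5, 0]
--
[((np.float64(200.1), np.float64(255.7)), array([195, 241,  11,  29, 191], dtype=int32)), ((np.float64(189.6), np.float64(251.1)), array([184, 242,  12,  19, 126], dtype=int32)), ((np.float64(188.7), np.float64(266.4)), array([184, 263,  10,   8,  59], dtype=int32))] (np.float64(171.23246261093834), np.float64(257.4043131289264)) (np.float64(198.7896793429885), np.float64(256.25850036928085))
```

Emit:
arm_command([
  [0,-0.029,0,-7.7,-0.1,7.6,0],
  [0,-0.029,0,-7.4,-0.1,7.9,0],
  [0,-0.029,0,-7,-0.1,8.2,0],
  [0,-0.029,0,-6.7,-0.1,8.5,0],
  [0,-0.039,0,-3.7,0,5.5,0],
  [0,-0.039,0,-3.3,0,5.7,0],
  [0,-0.039,0,-3,0,6,0],
  [0,-0.039,0,-2.6,0,6.2,0],
  [0,-0.035,0,0.4,0,1.3,0],
  [0,-0.035,0,0.6,0,1.4,0],
  [0,-0.035,0,0.7,0,1.5,0],
  [0,-0.035,0,0.9,0,1.6,0],
])

```text
time: 21.45
tcp_pos: [0.4473, 0.2212, 0.1084]
ee_rot: [[-0.054, 0.998, -0.023], [0.925, 0.058, 0.374], [0.375, -0.001, -0.927]]
wrist_force: [-0.4, -0.8, -2.5]
width: 0.143
gripper_force: 117.5
```

Emit:
arm_command([
  [0,-0.048,0,3.7,0,-3.6,0],
  [0,-0.048,0,3.7,0,-3.6,0],
  [0,-0.048,0,3.8,0,-3.6,0],
  [0,-0.048,0,3.8,0,-3.5,0],
  [0,-0.048,0,3.8,0,-3.5,0],
  [0,-0.048,0,3.8,0,-3.5,0],
  [0,-0.048,0,3.9,0,-3.5,0],
  [0,-0.048,0,3.9,0,-3.5,0],
  [0,0,0,0,0,0,0],
  [0,0,0,0,0,0,0],
  [0,0,0,0,0,0,0],
  [0,0,0,0,0,0,0],
])

```text
time: 22.95
tcp_pos: [0.4464, 0.2435, 0.1424]
ee_rot: [[-0.056, 0.998, -0.002], [0.998, 0.056, 0.002], [0.002, -0.001, -1.0]]
wrist_force: [-1.1, 1.1, -1.8]
width: 0.14
gripper_force: 117.5
```

Run:
```python
from h import *
p=where(LIP); print(p,manip.state()["wrist_force"],manip.state()["joint_positions"])
t=manip.get_image("top"); s=manip.get_image("side")
a=t["pixels"][200:320,100:300,::-1]; b=s["pixels"][340:480,200:400,::-1]
k=lambda x:cv2.resize(x,None,fx=2.9,fy=2.0 if 0 else 2.9,interpolation=cv2.INTER_CUBIC)
A,B=cv2.resize(a,(400,240)),cv2.resize(b,(400,280)); 
im=np.zeros((280,800,3),np.uint8); im[:240,:400]=A; im[:,400:]=B; cv2.imwrite("pics/t6.png",im)
```

```text
[0.4418 0.3302 0.0609] [-1.0881  1.1355 -1.7515] [-11.7351  20.5749 -27.3114 111.6566  11.868   50.5061 -41.915 ]
```

View pics/t6.png

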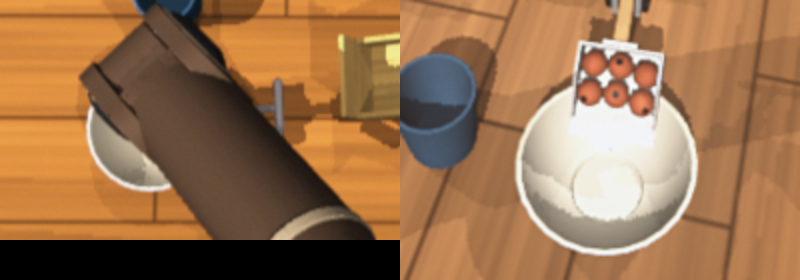

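The side view shows six beads still on the pan, with the lip over the bowl at crop (615,145). I'll check whether the scoop slipped in the grip.

Run:
```python
from h import *
t=manip.get_image("top"); s=manip.get_image("side")
print("lip pred side",proj(s,where(LIP)),"bar pred top",proj(t,where(BAR)))
for y in(-.038,.038): print(proj(s,where([.04,y,0])),proj(s,where([-.04,y,.036])))
b0=where([0.04,0,0]);print("back",where([-.04,0,0]),"bar",where(BAR))
h=cv2.cvtColor(s["pixels"],cv2.COLOR_RGB2HSV)
m=((h[...,0]<12)&(h[...,1]>130)&(h[...,2]>60)).astype(np.uint8); m[:355]=0;m[:,:260]=0;m[:,350:]=0
n,_,st,ce=cv2.connectedComponentsWithStats(m)
print([(c.round(1),a[4]) for c,a in zip(ce[1:],st[1:]) if a[4]>8])
```

```text
lip pred side (np.float64(304.31197718259864), np.float64(410.25992281531404)) bar pred top (np.float64(239.1951932970311), np.float64(253.37417266289123))
(np.float64(283.4707974170486), np.float64(406.7370860213608)) (np.float64(288.5334754328179), np.float64(360.13322862297116))
(np.float64(325.3647384060781), np.float64(413.8185237528186)) (np.float64(331.07895922501564), np.float64(366.8360904514633))
back [0.4457 0.2614 0.1009] bar [0.4507 0.1756 0.2022]
[(array([309.5, 373.6]), np.int32(342)), (array([307.5, 387.8]), np.int32(334))]
```

No slip: the scoop really is at −30° and the beads are sticking. I'll tilt further, slowly, with the lip lower in the bowl.

Run:
```python
from h import *
b=np.array([.4425,.322,0])
rows([(b+[0,0,.048],Rscoop(H,-38),5),(b+[0,0,.045],Rscoop(H,-50),8)],LIP)
```

```text
[-0.0, -0.028, 0.0, 0.6, 0.1, 0.2, 0]
[-0.0, -0.028, 0.0, 0.7, 0.1, 0.2, 0]
[-0.0, -0.028, 0.0, 0.8, 0.1, 0.3, 0]
[-0.0, -0.028, 0.0, 0.8, 0.1, 0.3, 0]
[-0.0, -0.028, 0.0, 0.9, 0.1, 0.3, 0]
--
[-0.0, -0.026, 0.0, 2.2, -0.0, -1.9, 0]
[-0.0, -0.026, 0.0, 2.2, -0.0, -1.9, 0]
[-0.0, -0.026, 0.0, 2.2, -0.0, -1.9, 0]
[-0.0, -0.026, 0.0, 2.2, -0.0, -1.9, 0]
[-0.0, -0.026, 0.0, 2.2, -0.0, -1.9, 0]
[-0.0, -0.026, 0.0, 2.2, -0.0, -1.9, 0]
[-0.0, -0.026, 0.0, 2.3, -0.0, -1.9, 0]
[-0.0, -0.026, 0.0, 2.3, -0.0, -1.9, 0]
--
```

Emit:
arm_command([
  [0,-0.028,0,0.6,0.1,0.2,0],
  [0,-0.028,0,0.7,0.1,0.2,0],
  [0,-0.028,0,0.8,0.1,0.3,0],
  [0,-0.028,0,0.8,0.1,0.3,0],
  [0,-0.028,0,0.9,0.1,0.3,0],
  [0,0,0,0,0,0,0],
  [0,0,0,0,0,0,0],
])

```text
time: 24.02
tcp_pos: [0.4465, 0.2478, 0.1409]
ee_rot: [[-0.057, 0.998, 0.007], [0.989, 0.058, -0.137], [-0.137, -0.001, -0.991]]
wrist_force: [0.1, -0.3, -3.1]
width: 0.145
gripper_force: 117.4
```

```bash
cat >> h.py <<'E'
def beads():
    s=manip.get_image("side"); h=cv2.cvtColor(s["pixels"],cv2.COLOR_RGB2HSV)
    m=((h[...,0]<12)&(h[...,1]>130)&(h[...,2]>60)).astype(np.uint8); m[:345]=0;m[:,:250]=0;m[:,360:]=0
    n,_,st,ce=cv2.connectedComponentsWithStats(m)
    print("beads",[(c.round(1),a[4]) for c,a in zip(ce[1:],st[1:]) if a[4]>8])
E
python3 - <<'E'
from h import *
beads();print(where(LIP))
E
```

```text
beads [(array([308.4, 381.9]), np.int32(658))]
[0.4426 0.3222 0.0482]
```

Emit:
arm_command([
  [0,-0.026,0,2.2,0,-1.9,0],
  [0,-0.026,0,2.2,0,-1.9,0],
  [0,-0.026,0,2.2,0,-1.9,0],
  [0,-0.026,0,2.2,0,-1.9,0],
  [0,0,0,0,0,0,0],
  [0,0,0,0,0,0,0],
])

```text
time: 24.82
tcp_pos: [0.4459, 0.2578, 0.1468]
ee_rot: [[-0.056, 0.998, 0.012], [0.969, 0.058, -0.239], [-0.24, -0.001, -0.971]]
wrist_force: [0.6, 0.2, -2.7]
width: 0.144
gripper_force: 117.4
```

Run:
```python
from h import *
beads();print(where(LIP))
```

```text
beads [(array([308.1, 384.6]), np.int32(673))]
[0.4426 0.3221 0.0468]
```

Emit:
arm_command([
  [0,-0.026,0,2.2,0,-1.9,0],
  [0,-0.026,0,2.2,0,-1.9,0],
  [0,-0.026,0,2.2,0,-1.9,0],
  [0,-0.026,0,2.2,0,-1.9,0],
  [0,0,0,0,0,0,0],
  [0,0,0,0,0,0,0],
])

```text
time: 25.62
tcp_pos: [0.4454, 0.2682, 0.1517]
ee_rot: [[-0.055, 0.998, 0.018], [0.939, 0.058, -0.339], [-0.339, -0.001, -0.941]]
wrist_force: [0.2, -0.0, -1.6]
width: 0.145
gripper_force: 117.4
```

Run:
```python
from h import *
beads();print(where(LIP),manip.state()["joint_positions"])
b=np.array([.4425,.322,0])
rows([(b+[0,0,.045],Rscoop(H,-65),8)],LIP)
```

```text
beads [(array([297.6, 414.1]), np.int32(473)), (array([316.6, 418.8]), np.int32(245))]
[0.4427 0.3218 0.0456] [-29.2588  27.5153 -22.5434 102.0272  25.0368  69.7061 -59.9182]
[-0.0, -0.033, 0.0, 2.7, -0.0, -2.8, 0]
[-0.0, -0.033, 0.0, 2.8, -0.0, -2.8, 0]
[-0.0, -0.033, 0.0, 2.8, -0.0, -2.8, 0]
[-0.0, -0.033, 0.0, 2.8, -0.0, -2.8, 0]
[-0.0, -0.033, 0.0, 2.8, -0.0, -2.8, 0]
[-0.0, -0.033, 0.0, 2.8, -0.0, -2.8, 0]
[-0.0, -0.033, 0.0, 2.8, -0.0, -2.8, 0]
[-0.0, -0.033, 0.0, 2.8, -0.0, -2.8, 0]
--
```

Emit:
arm_command([
  [0,-0.033,0,2.8,0,-2.8,0],
  [0,-0.033,0,2.8,0,-2.8,0],
  [0,-0.033,0,2.8,0,-2.8,0],
  [0,0,0,0,0,0,0],
  [0,0,0,0,0,0,0],
])

```text
time: 26.3
tcp_pos: [0.4447, 0.2793, 0.1563]
ee_rot: [[-0.053, 0.998, 0.024], [0.901, 0.058, -0.43], [-0.431, -0.001, -0.903]]
wrist_force: [-0.6, 0.1, -1.4]
width: 0.144
gripper_force: 117.5
```

Run:
```python
from h import *
beads();s=manip.get_image("side");print(proj(s,where(LIP)),proj(s,[.441,.35,.01]))
im=cv2.resize(s["pixels"][340:480,200:400,::-1],None,fx=3,fy=3); cv2.imwrite("pics/s7.png",im)
```

```text
beads [(array([298.8, 433.7]), np.int32(600)), (array([319.2, 427. ]), np.int32(119))]
(np.float64(305.0078398304136), np.float64(409.80945517863273)) (np.float64(302.19905813538475), np.float64(433.54319827291783))
```

View pics/s7.png

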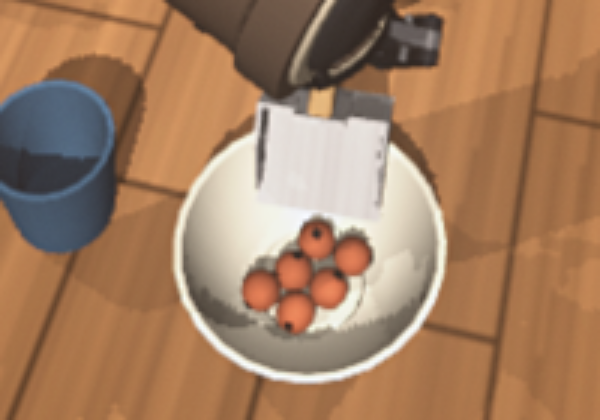

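All six beads lie in the bowl around crop (300,270), and the scoop is empty. Next I'll raise it and carry it to the hook.

```bash
cat >> h.py <<'E'
HH=103; T=np.array([.5395,-.3135,.263]); hx=np.array([np.cos(np.radians(HH)),np.sin(np.radians(HH)),0])
E
python3 - <<'E'
from h import *
b=where(BAR);print("bar",b)
u=b+[0,0,.2]
rows([(u,Rscoop(H,-55),5),([.49,-.02,.45],Rscoop(98,-70),10),(T+.10*hx+[0,0,.187],Rscoop(HH,-80),8)],BAR)
E
```

```text
bar [0.4473 0.2431 0.2399]
[-0.0, 0.002, 0.0, -17.1, -0.0, -36.2, 0]
[-0.0, 0.002, 0.0, -17.0, -0.0, -36.3, 0]
[-0.0, 0.002, 0.0, -16.9, -0.0, -36.3, 0]
[-0.0, 0.002, 0.0, -16.9, -0.0, -36.3, 0]
[-0.0, 0.002, 0.0, -16.8, -0.0, -36.4, 0]
--
[-0.004, -0.026, -0.007, -25.9, 2.5, 12.4, 0]
[-0.004, -0.026, -0.007, -25.6, 2.2, 13.0, 0]
[-0.004, -0.026, -0.007, -25.3, 2.0, 13.7, 0]
[-0.004, -0.026, -0.007, -25.0, 1.8, 14.3, 0]
[-0.004, -0.026, -0.007, -24.7, 1.6, 14.9, 0]
[-0.004, -0.026, -0.007, -24.4, 1.4, 15.5, 0]
[-0.004, -0.026, -0.007, -24.0, 1.1, 16.1, 0]
[-0.004, -0.026, -0.007, -23.6, 0.9, 16.7, 0]
[-0.004, -0.026, -0.007, -23.2, 0.7, 17.3, 0]
[-0.004, -0.026, -0.007, -22.8, 0.5, 17.9, 0]
--
[-0.008, -0.022, -0.008, -20.1, -0.2, 17.6, 0]
[-0.008, -0.022, -0.008, -19.7, -0.5, 18.0, 0]
[-0.008, -0.022, -0.008, -19.4, -0.8, 18.4, 0]
[-0.008, -0.022, -0.008, -19.0, -1.0, 18.8, 0]
[-0.008, -0.022, -0.008, -18.6, -1.3, 19.1, 0]
[-0.008, -0.022, -0.008, -18.2, -1.6, 19.5, 0]
[-0.008, -0.022, -0.008, -17.8, -1.9, 19.9, 0]
[-0.008, -0.022, -0.008, -17.4, -2.1, 20.2, 0]
--
```

Emit:
arm_command([
  [0,0.002,0,-8,0,-18,0],
  [0,0.002,0,-17,0,-36,0],
  [0,0.002,0,-17,0,-36,0],
  [0,0.002,0,-17,0,-36,0],
  [0,0.002,0,-17,0,-36,0],
  [0,0,0,-9,0,-18,0],
  [-0.004,-0.026,-0.007,-26,2.5,12.5,0],
  [-0.004,-0.026,-0.007,-25.5,2,13,0],
  [-0.004,-0.026,-0.007,-25,2,14,0],
  [-0.004,-0.026,-0.007,-25,2,14,0],
  [-0.004,-0.026,-0.007,-25,1.5,15,0],
  [-0.004,-0.026,-0.007,-24.5,1.5,15.5,0],
  [-0.004,-0.026,-0.007,-24,1,16,0],
  [-0.004,-0.026,-0.007,-23.5,1,16.5,0],
  [-0.004,-0.026,-0.007,-23,0.5,17,0],
  [-0.004,-0.026,-0.007,-23,0.5,18,0],
  [0,0,0,0,0,0,0],
])

```text
time: 28.52
tcp_pos: [0.4863, -0.0096, 0.3548]
ee_rot: [[-0.107, 0.991, 0.082], [0.76, 0.134, -0.636], [-0.642, -0.005, -0.767]]
wrist_force: [-0.2, 0.4, -1.4]
width: 0.143
gripper_force: 117.5
```

Run:
```python
from h import *
b=where(BAR);print("bar",b,manip.state()["joint_positions"],where(LIP))
rows([(T+.10*hx+[0,0,.187],Rscoop(HH,-80),8)],BAR)
```

```text
bar [ 0.4889 -0.0234  0.4445] [-17.4266  10.6055 -15.0704 103.8075  38.2462  86.8887 -34.3004] [0.4841 0.0043 0.2365]
[-0.008, -0.022, -0.008, -20.3, 0.1, 16.8, 0]
[-0.008, -0.022, -0.008, -19.9, -0.2, 17.2, 0]
[-0.008, -0.022, -0.008, -19.6, -0.5, 17.6, 0]
[-0.008, -0.022, -0.008, -19.2, -0.7, 18.0, 0]
[-0.008, -0.022, -0.008, -18.8, -1.0, 18.4, 0]
[-0.008, -0.022, -0.008, -18.4, -1.3, 18.8, 0]
[-0.008, -0.022, -0.008, -18.1, -1.6, 19.1, 0]
[-0.008, -0.022, -0.008, -17.6, -1.8, 19.5, 0]
--
```

Emit:
arm_command([
  [-0.008,-0.022,-0.008,-20.5,0,17,0],
  [-0.008,-0.022,-0.008,-20,0,17,0],
  [-0.008,-0.022,-0.008,-19.5,-0.5,17.5,0],
  [-0.008,-0.022,-0.008,-19,-0.5,18,0],
  [-0.008,-0.022,-0.008,-19,-1,18.5,0],
  [-0.008,-0.022,-0.008,-18.5,-1.5,19,0],
  [-0.008,-0.022,-0.008,-18,-1.5,19,0],
  [-0.008,-0.022,-0.008,-17.5,-2,19.5,0],
  [0,0,0,0,0,0,0],
])

```text
time: 29.65
tcp_pos: [0.5156, -0.2181, 0.3563]
ee_rot: [[-0.148, 0.975, 0.167], [0.626, 0.223, -0.747], [-0.765, -0.006, -0.644]]
wrist_force: [-0.6, 1.1, -2.1]
width: 0.142
gripper_force: 117.5
```

Run:
```python
from h import *
b=where(BAR);print("bar",b,manip.state()["joint_positions"],where(LIP))
rows([(T+.08*hx+[0,0,.04],Rscoop(HH,-80),6),(T+.05*hx+[0,0,.026],Rscoop(HH,-80),4)],BAR)
```

```text
bar [ 0.5161 -0.2162  0.4471] [ -5.616    7.6046  -6.4577 113.151   55.1524  70.7516 -23.9503] [ 0.5169 -0.2248  0.2373]
[-0.001, -0.0, 0.001, 16.2, 0.4, 18.0, 0]
[-0.001, -0.0, 0.001, 16.2, 0.4, 18.0, 0]
[-0.001, -0.0, 0.001, 16.2, 0.3, 18.0, 0]
[-0.001, -0.0, 0.001, 16.2, 0.3, 18.0, 0]
[-0.001, -0.0, 0.001, 16.2, 0.3, 18.0, 0]
[-0.001, -0.0, 0.001, 16.2, 0.3, 18.0, 0]
--
[-0.0, -0.0, -0.0, -2.1, 0.0, 8.0, 0]
[0.0, 0.0, 0.0, -2.1, 0.0, 8.0, 0]
[0.0, 0.0, 0.0, -2.1, 0.0, 8.0, 0]
[0.0, 0.0, 0.0, -2.1, 0.0, 8.0, 0]
--
```

Emit:
arm_command([
  [0,0,0,16,0.5,18,0],
  [0,0,0,16,0.5,18,0],
  [0,0,0,16,0.5,18,0],
  [0,0,0,16.5,0.5,18,0],
  [0,0,0,16.5,0,18,0],
  [0,0,0,16,0,18,0],
  [0,0,0,-2,0,8,0],
  [0,0,0,-2,0,8,0],
  [0,0,0,-2,0,8,0],
  [0,0,0,-2,0,8,0],
  [0,0,0,0,0,0,0],
  [0,0,0,0,0,0,0],
])

```text
time: 31.15
tcp_pos: [0.5293, -0.2633, 0.1983]
ee_rot: [[-0.149, 0.974, 0.17], [0.627, 0.226, -0.745], [-0.765, -0.004, -0.645]]
wrist_force: [0.3, 0.5, -2.9]
width: 0.142
gripper_force: 117.6
```

Run:
```python
from h import *
b=where(BAR);print("bar",b,"rel hook",(b-T)@hx,(b-T)@np.array([-hx[1],hx[0],0]),b[2],manip.state()["joint_positions"],manip.state()["wrist_force"])
rows([(T+.002*hx+[0,0,.026],Rscoop(HH,-80),8),(T+.002*hx+[0,0,.0],Rscoop(HH,-80),6)],BAR)
# measure bar & prongs in top view: print bright/dark along prongs region
t=manip.get_image("top")
for y in(-.033,.033): print("bar end pred",proj(t,where(BAR+[0,y,0])))
print("prong tip pred",[proj(t,T+.02*hx+[0,0,.007]+s*.016*np.array([-hx[1],hx[0],0])) for s in(1,-1)])
g=cv2.cvtColor(t["pixels"],cv2.COLOR_RGB2GRAY)
for v in range(196,226,2): print(v,g[v,425:475:2])
```

```text
bar [ 0.5297 -0.2615  0.2891] rel hook 0.05284997373989171 -0.002103059592362764 0.2891276377959523 [ -2.922   21.015   -3.2698 121.264   67.9725  56.395  -42.6106] [ 0.3383  0.4838 -2.9164]
[-0.0, -0.0, 0.001, -4.1, -0.2, 4.9, 0]
[-0.0, -0.0, 0.001, -4.1, -0.2, 4.9, 0]
[-0.0, -0.0, 0.001, -4.1, -0.2, 4.9, 0]
[-0.0, -0.0, 0.001, -4.1, -0.2, 4.9, 0]
[-0.0, -0.0, 0.001, -4.1, -0.2, 4.9, 0]
[-0.0, -0.0, 0.001, -4.1, -0.2, 4.9, 0]
[-0.0, -0.0, 0.001, -4.1, -0.2, 4.9, 0]
[-0.0, -0.0, 0.001, -4.1, -0.2, 4.9, 0]
--
[0.0, 0.0, 0.0, 3.3, 0.0, 2.8, 0]
[0.0, 0.0, 0.0, 3.3, 0.0, 2.8, 0]
[0.0, 0.0, 0.0, 3.3, 0.0, 2.8, 0]
[0.0, 0.0, 0.0, 3.3, 0.0, 2.8, 0]
[0.0, 0.0, 0.0, 3.3, 0.0, 2.8, 0]
[0.0, 0.0, 0.0, 3.3, 0.0, 2.8, 0]
--
bar end pred (np.float64(437.87593434607726), np.float64(197.88090072140284))
bar end pred (np.float64(445.7706320519259), np.float64(227.82319921055904))
prong tip pred [(np.float64(456.6730230140637), np.float64(219.10835918500587)), (np.float64(452.9211554020593), np.float64(204.81463241059245))]
196 [161 162 162 161 162 162 158 141 137 138 140 146 159 149 149 140 138 117
 
[... 826 characters left out ...]
  54  54  55  54  44  43  41
  42  48  54  56  55  60  87]
214 [ 34  80  87 128 117 120 131 125 236 194  55  55  55  54  52  52  43  43
  44  45  54  54  77  77  58]
216 [ 49  59 133 172 140 131 116  82 212 216  81  54  54  56  55  55  50  43
  41  35  33  33  34  32  30]
218 [ 41  48  88 165 151 112 139  60 182 226 117  53  53  55  57  55  33  26
  19  22  29  29  28  40  48]
220 [ 50  51  60 119  99 104 137  59 130 238 171  53  56  55  57  54  38  21
  24  36  40  47  56  63  59]
222 [ 47  37  66  74  96 101 131  77  71 237 199  62  55  55  55  56  56  57
  56  49  53  59  63  57  56]
224 [ 23  33 101  92  95  96 146 115  58 208 219  88  55  56  55  53  54  54
  49  48  55  48  55  52  55]
```

Emit:
arm_command([
  [0,0,0,-4,-0.2,5,0],
  [0,0,0,-4,-0.2,5,0],
  [0,0,0,-4,-0.2,5,0],
  [0,0,0,-4,-0.2,5,0],
  [0,0,0,-4,-0.2,5,0],
  [0,0,0,-4,-0.2,5,0],
  [0,0,0,-4.5,-0.2,5,0],
  [0,0,0,-4,-0.2,4.5,0],
  [0,0,0,0,0,0,0],
  [0,0,0,0,0,0,0],
])

```text
time: 32.45
tcp_pos: [0.5393, -0.3134, 0.1975]
ee_rot: [[-0.149, 0.974, 0.17], [0.627, 0.227, -0.745], [-0.764, -0.005, -0.645]]
wrist_force: [0.5, -0.3, -1.7]
width: 0.147
gripper_force: 117.6
```

Run:
```python
from h import *
b=where(BAR);print("bar",b,"rel hook",(b-T)@hx,(b-T)@np.array([-hx[1],hx[0],0]),b[2],manip.state()["joint_positions"],manip.state()["wrist_force"])
rows([(T+.002*hx+[0,0,.004],Rscoop(HH,-80),6)],BAR)
t=manip.get_image("top")
for y in(-.033,.033): print("bar end pred",proj(t,where(BAR+[0,y,0])))
g=cv2.cvtColor(t["pixels"],cv2.COLOR_RGB2GRAY); g[:185]=0; g[240:]=0; g[:,:445]=0; g[:,486:]=0
n,l,st,ce=cv2.connectedComponentsWithStats((g>150).astype(np.uint8)); print(st[1:][st[1:,4]>6],ce[1:][st[1:,4]>6])
```

```text
bar [ 0.5397 -0.3117  0.2883] rel hook 0.0017671867184273372 -0.0005681106532317418 0.2883183105426967 [  1.1957  22.0118  -0.8612 119.7425  70.9175  52.2985 -39.9395] [ 0.5129 -0.3189 -1.7062]
[-0.0, -0.0, 0.001, 2.7, -0.0, 2.3, 0]
[-0.0, -0.0, 0.001, 2.7, -0.0, 2.3, 0]
[-0.0, -0.0, 0.001, 2.7, -0.0, 2.3, 0]
[-0.0, -0.0, 0.001, 2.7, -0.0, 2.3, 0]
[-0.0, -0.0, 0.001, 2.7, -0.0, 2.3, 0]
[-0.0, -0.0, 0.001, 2.7, -0.0, 2.3, 0]
--
bar end pred (np.float64(461.0961812295328), np.float64(193.47475233663425))
bar end pred (np.float64(469.13492457457767), np.float64(223.3047967169757))
[[445 185  41  38 412]
 [445 202   9   5  23]
 [454 211   2   5   8]
 [451 222  12  12  90]] [[464.699  194.8665]
 [448.8261 203.913 ]
 [454.375  213.    ]
 [456.7444 228.2333]]
```

Emit:
arm_command([
  [0,0,0,2.7,0,2.3,0],
  [0,0,0,2.7,0,2.3,0],
  [0,0,0,2.7,0,2.3,0],
  [0,0,0,2.7,0,2.3,0],
  [0,0,0,2.7,0,2.3,0],
  [0,0,0,2.7,0,2.3,0],
  [0,0,0,0,0,0,0],
  [0,0,0,0,0,0,0],
])

```text
time: 33.5
tcp_pos: [0.5393, -0.3138, 0.1764]
ee_rot: [[-0.149, 0.974, 0.17], [0.627, 0.226, -0.746], [-0.765, -0.005, -0.644]]
wrist_force: [0.4, -0.3, -1.5]
width: 0.145
gripper_force: 117.6
```

Emit:
arm_command([
  [0,0,0,1.3,0,1.1,0],
  [0,0,0,1.3,0,1.1,0],
  [0,0,0,0,0,0,0],
  [0,0,0,0,0,0,0],
])

```text
time: 34.0
tcp_pos: [0.5392, -0.3138, 0.1729]
ee_rot: [[-0.149, 0.974, 0.17], [0.627, 0.226, -0.745], [-0.765, -0.005, -0.645]]
wrist_force: [-0.4, 0.0, -1.7]
width: 0.146
gripper_force: 117.6
```

Run:
```python
from h import *
b=where(BAR);print("bar",b,"rel hook",(b-T)@hx,(b-T)@np.array([-hx[1],hx[0],0]),b[2],manip.state()["wrist_force"])
```

```text
bar [ 0.5395 -0.312   0.2637] rel hook 0.0014986707019031353 -0.0003793853830381865 0.2636747685552083 [-0.4481  0.0105 -1.6878]
```

Now at the throat with no contact yet. I'll lower in small steps.

Emit:
arm_command([
  [0,0,0,1.1,0,1,0],
  [0,0,0,0,0,0,0],
  [0,0,0,0,0,0,0],
])

```text
time: 34.38
tcp_pos: [0.5393, -0.3139, 0.1717]
ee_rot: [[-0.149, 0.974, 0.17], [0.627, 0.226, -0.746], [-0.765, -0.004, -0.644]]
wrist_force: [-0.3, -0.4, 1.2]
width: 0.144
gripper_force: 117.8
```

Emit:
arm_command([
  [0,0,0,0.8,0,0.7,0],
  [0,0,0,0,0,0,0],
  [0,0,0,0,0,0,0],
])

```text
time: 34.75
tcp_pos: [0.5396, -0.3143, 0.1714]
ee_rot: [[-0.148, 0.974, 0.171], [0.626, 0.226, -0.747], [-0.766, -0.004, -0.643]]
wrist_force: [-1.6, 1.3, 6.1]
width: 0.145
gripper_force: 118.6
```

Seated: contact at bar z≈0.262. I'll ease the press, open gradually, wait, then back off.

Emit:
arm_command([
  [0,0,0,-0.7,0,-0.6,12],
  [0,0,0,0,0,0,13.5],
  [0,0,0,0,0,0,15],
  [0,0,0,0,0,0,17],
  [0,0,0,0,0,0,20],
  [0,0,0,0,0,0,25],
  [0,0,0,0,0,0,35],
  [0,0,0,0,0,0,50],
  [0,0,0,0,0,0,60],
  [0,0,0,0,0,0,60],
  [0,0,0,0,0,0,60],
  [0,0,0,0,0,0,60],
], force=20)

```text
time: 36.25
tcp_pos: [0.5392, -0.3139, 0.1713]
ee_rot: [[-0.149, 0.974, 0.17], [0.627, 0.226, -0.745], [-0.765, -0.005, -0.644]]
wrist_force: [-0.3, 0.7, -0.1]
width: 0.704
gripper_force: 0.0
```

Emit:
arm_command([
  [0,0,0,0,0,-8,60],
  [0,0,0,0,0,-15,60],
  [0,0,0,0,0,-20,60],
  [0,0,0,0,0,-25,60],
  [0,0,0,0,0,-30,60],
  [0,0,0,0,0,-30,60],
  [0,0,0,0,0,-30,60],
  [0,0,0,0,0,-20,60],
  [0,0,0,0,0,0,60],
  [0,0,0,0,0,0,60],
  [0,0,0,0,0,0,60],
  [0,0,0,0,0,0,60],
])

```text
time: 37.75
tcp_pos: [0.5086, -0.1817, 0.2855]
ee_rot: [[-0.149, 0.974, 0.169], [0.627, 0.225, -0.746], [-0.765, -0.006, -0.644]]
wrist_force: [0.4, -1.0, 0.8]
width: 0.704
gripper_force: 0.0
```

Run:
```python
from h import *
import time
def m():
    s=manip.get_image("side"); g=s["pixels"].astype(int)
    r=g[90:260,280:380]; return s,r
s,a=m(); t=manip.get_image("top"); s2,b=m()
print("moving px",(np.abs(a-b).max(2)>40).sum())
print("pan pred lip side",proj(s,T+.0*hx+[0,0,-.20]),"throat",proj(s,T),proj(t,T))
# light-grey pan mask in side view
hsv=cv2.cvtColor(s["pixels"],cv2.COLOR_RGB2HSV)
k=((hsv[...,1]<45)&(hsv[...,2]>110)).astype(np.uint8); k[:90]=0;k[260:]=0;k[:,280:]*=1;k[:,:270]=0;k[:,390:]=0
n,l,st,ce=cv2.connectedComponentsWithStats(k); print(st[1:][st[1:,4]>15])
h=cv2.cvtColor(t["pixels"],cv2.COLOR_RGB2HSV)
k=((h[...,1]<60)&(h[...,2]>120)).astype(np.uint8);k[:180]=0;k[250:]=0;k[:,:425]=0;k[:,520:]=0
n,l,st,ce=cv2.connectedComponentsWithStats(k); print(st[1:][st[1:,4]>6]); print(manip.state()["tcp_pos"],manip.state()["wrist_force"])
```

```text
moving px 2
pan pred lip side (np.float64(326.5702589300466), np.float64(191.10920230565566)) throat (np.float64(328.96373089172454), np.float64(127.08342355675843)) (np.float64(462.87039134390574), np.float64(210.49407952473604))
[[270  90  37  18 517]
 [301 136  14   7  66]
 [313 155  28  39 634]]
[[492 194  14  19 141]
 [453 196  14  30 147]
 [435 203  18  15 151]
 [438 218  21  19 224]]
[ 0.5088 -0.1815  0.2857] [-0.1415  0.1426  0.5363]
```

Emit:
arm_command([
  [0,0,0,0,0,-30,60],
  [0,0,0,0,0,-40,60],
  [0,0,0,0,0,-40,60],
  [0,0,0,0,0,-30,60],
  [0,0,0,0,0,0,60],
  [0,0,0,0,0,0,60],
  [0,0,0,0,0,0,60],
  [0,0,0,0,0,0,60],
  [0,0,0,0,0,0,60],
  [0,0,0,0,0,0,60],
])

```text
time: 39.15
tcp_pos: [0.4851, -0.0769, 0.3761]
ee_rot: [[-0.149, 0.974, 0.17], [0.627, 0.226, -0.746], [-0.765, -0.005, -0.644]]
wrist_force: [-0.6, 0.3, 0.6]
width: 0.703
gripper_force: 0.0
```

Run:
```python
from h import *
s=manip.get_image("side");t=manip.get_image("top")
def cc(g,x0,y0,x1,y1,S=60,V=120):
    h=cv2.cvtColor(g["pixels"],cv2.COLOR_RGB2HSV); k=((h[...,1]<S)&(h[...,2]>V)).astype(np.uint8)
    q=np.zeros_like(k); q[y0:y1,x0:x1]=k[y0:y1,x0:x1]
    n,l,st,ce=cv2.connectedComponentsWithStats(q)
    for i in range(1,n):
        if st[i,4]>10:
            c=np.argwhere(l==i)[:,::-1].astype(np.float32); print(st[i],"rect",[np.round(v,1) for v in cv2.minAreaRect(c)[:2]],"ends",c[c[:,1].argmin()],c[c[:,1].argmax()],c[c[:,0].argmin()],c[c[:,0].argmax()])
print("top");cc(t,425,185,490,250); print("side");cc(s,285,95,385,215,50,105)
y=np.array([-hx[1],hx[0],0])
for f in(-.005,0,.007): print(f,[np.round(proj(g,T+f*hx+k*.033*y),1) for g in(t,s) for k in(1,-1)])
# bystanders & beads
beads()
h=cv2.cvtColor(t["pixels"],cv2.COLOR_RGB2HSV)
r=((h[...,0]<12)&(h[...,1]>170)&(h[...,2]>90)).astype(np.uint8); n,_,st,ce=cv2.connectedComponentsWithStats(r)
print("red",[(ce[i].round(0),st[i,4]) for i in range(1,n) if st[i,4]>12])
```

```text
top
[453 196  14  30 147] rect [array([458.1, 211.4]), array([29.8, 11.2])] ends [458. 196.] [464. 225.] [453. 213.] [466. 220.]
[434 203  19  17 176] rect [array([442.1, 209.1]), array([11.8, 21.3])] ends [447. 203.] [435. 219.] [434. 216.] [452. 207.]
[438 218  21  19 241] rect [array([449.1, 229. ]), array([16.3, 18.8])] ends [454. 218.] [445. 236.] [438. 225.] [458. 230.]
side
[285  95  29  15 378] rect [array([299., 102.]), array([14., 28.])] ends [285.  95.] [304. 109.] [285.  95.] [313. 105.]
[381 115   4   5  11] rect [array([383.5, 117.5]), array([2.8, 4.2])] ends [384. 115.] [384. 119.] [381. 118.] [384. 115.]
[299 120  16   9  88] rect [array([306.4, 123.8]), array([ 7.6, 15.3])] ends [306. 120.] [300. 128.] [299. 123.] [314. 123.]
[313 145  32  50 703] rect [array([328.5, 169.5]), array([31., 49.])] ends [325. 145.] [314. 194.] [313. 178.] [344. 179.]
[305 206  13   3  19] rect [array([311., 207.]), array([12.,  2.])] ends [310. 206.] [308. 208.] [305. 207.] [317. 207.]
-0.005 [array([469. , 224.7]), array([461.2, 195.4]), array([341.9, 126.3]), array([315.9, 125.9])]
0 [array([466.8, 225.2]), array([459. , 195.9]), array([342. , 127.3]), array([315.9, 126.9])]
0.007 [array([463.6, 225.9]), array([455.9, 196.6]), array([342.1, 128.7]), array([315.9, 128.3])]
beads [(array([301.1, 431.8]), np.int32(709))]
red [(array([249., 147.]), np.int32(269))]
```

The bar lies across both prongs at the throat: its measured ends (458,196) and (465,225) match the prediction, and it hasn't moved between images. The six beads are in the bowl.

```bash
python3 -c "
from station import manip; print(manip.finish_job())"
```

```text
the job is handed in; nothing more can be done
None
```

I tipped all six beads into the white bowl with none spilled, hung the scoop still by its cross bar in the hook, and left the cup, bottle and pencil case untouched; handed in at about 39 s, no verdict returned.

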